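# Lay out the tasting tray at the coffee bar

## Robot

A 6-joint arm with a two-finger parallel gripper is mounted at the origin on the work surface. World frame = base frame: x ahead of the robot, y to its left, z up, the work surface at z = 0. Lengths are in m, angles in rad, forces in N, time in s.
With the tool pointing down it reaches from about 0.4 to 0.825 m from the base axis. Payload 7 kg.
Tool frame: the origin (TCP) lies at the very end of the fingers, on their centre line; the grasp point (between the pads) lies 19 mm behind it; z points along the fingers, y is the direction in which the jaws open and shut (so a half turn about z gives the same grasp; the last joint's range is limited). The gripper opens to 88 mm and grips with 3 to 60 N. Pads are 19 mm wide; open, the fingers measure 130 mm over their backs; the gripper's body (78 mm by 193 mm) begins 47 mm behind the grasp point.
Start: joints at [-0.931, 0.359, 0.012, 0, -1.224, -0.288], TCP at [0.233, -0.634, 0.227] pointing down, gripper open.
Joint ranges: [-3.07, 3.07], [-1.43, 2.12], [-1.02, 1.25], [-3.03, 1.67], [-3.05, -0], [-3.03, 3.03]. Speed limits (rad/s): [2.39, 2.39, 3.01, 3.14, 3.14, 3.14].

## Interface

Orientations are given as [roll, pitch, yaw] about the fixed x, y, z axes, in that order (R = Rz(yaw) Ry(pitch) Rx(roll)).
In Python, from rig import robot gives the robot as it stands.
- The arm moves only by the tool apply_moves, never from a script. Its argument "moves" is a list of rows, each an object with "angular": the turn, a rotation vector about the world's x, y, z in units of 8 degrees (1.0 is 8 degrees), a list of three; "dp": the shift along the world's x, y, z in units of 30 mm (1.0 is 30 mm), a list of three; "jaw": the opening, from 0 (shut) to 1 (fully open). A call has 1 to 10 rows; each row shifts and turns the commanded pose from where the row before left it; what a row does not reach is not made up. A row lasts 1/10 s, in which the tool goes at most 50 mm and 8.59 degrees, less where a joint would pass 70% of its speed; a pose out of reach is approached as far as the arm can. A call is refused whole if a number of a shift passes 1 or a number of a turn 1, either way. A call with a gripper value outside its range is refused whole. The fingers move at their own pace and stop on an object; "force" is the grip in N (left out, the last holds). Time passes only in rows, so rows that do not move let the fingers close. It gives the time, the measured TCP pose, the force and the opening at its end, in the units of the state.
- robot.get_obs(): the state, without advancing time (a new reading comes with each control period).
- robot.snapshot(name): name is "scene" or "top" or "wrist"; returns a dict with "image" (420x560x3 uint8, red, green, blue), "fov_y" (degrees; the focal length in pixels is half the picture's height over the tangent of half this angle, whatever the lens; pixels are square), "cx", "cy" (the principal point, pixels), "distortion" ([k1, k2, p1, p2, k3] as OpenCV has them; the pictures are not rectified), "world_to_cam" (4x4, takes a point from world to camera coordinates). Camera axes: x right, y up, looking along -z (the intrinsics and any distortion apply to the point x, -y, -z); pixel columns grow to the right and rows downward; lengths in m; the calibration is good to about 2 mm. A picture is of the moment at which its call begins. There is no depth.
- robot.close_job(): hands the job in, once; it reports no verdict.
The state is a dict: "clock": time; "joint_pos": joint angles; "joint_vel": joint speeds; "joint_torque": joint torques, N m; "ee_pos": TCP position; "tcp_rot": TCP orientation; "ft_force": force on the tool from outside, world axes, zero at the start; "torque": the same for the moment, N m; "width": finger opening in m.
Only numpy, scipy, OpenCV 4.12 (cv2) and the standard library are available. Lean on these libraries where they do the work, as an engineer would, in place of code of your own. Each camera call takes 0.05 s, during which the arm holds its last target. There are 200 camera calls.

## Task

Lay out the brewing tray: stand the steel tumbler in the middle of the scale and set the press brewer upright on top of the tumbler, its foot in the tumbler's mouth and its flange on the rim; stand the white cup in the middle of the saucer; and stand the short bean jar on the tray midway between the scale and the saucer, in line with their middles. Set everything down gently without letting it drop, leave it all upright and free of the gripper, and do not disturb the tall bean jar, the brass milk jug or the tamper.

Things in the scene. Friction and masses are not known exactly. Their poses are not given: they have to be found in the camera images.
- tray: Dark steel tray fixed on the counter, 170 x 420 mm, 10 mm thick (thin raised edge 4 mm higher). Origin at the centre of its underside; y along its length, z up. It carries the scale and the saucer, centred 130 mm either side of its centre along its length, either way round; so the tray's centre is midway between them.
- scale: White square kitchen scale, fixed on the tray, with a flat metal weighing plate and a small black display along its edge nearer the robot; 130 x 120 mm, 20 mm high, top level and rigid (it does not sink). Origin at the centre of its underside (10 mm above the counter), z up.
- saucer: White round ceramic saucer, fixed on the tray, 120 mm across its rim, 12 mm high, with a flat bottom about 70 mm across, 5 mm above its underside. Origin at the centre of its underside (10 mm above the counter), z up.
- tumbler_mid (a point): Loose plain steel tumbler, round, open at the top, no handle: 66 mm outer diameter, 75 mm high, mouth about 58 mm wide inside, about 180 g. This point is its centre, 37.5 mm above its underside; z up. Stands on the counter at the start.
- brewer_mid (a point): Loose grey press brewer, 118 mm high, about 180 g: open upright tube (60 mm diameter, 100 mm tall; grasp here) on a round flange (92 mm diameter, 6 mm thick); below it a black foot 12 mm deep, 47 mm diameter tapering to 40 mm, fits the tumbler's mouth. This point: on its axis, 59 mm above the foot's bottom, 47 mm above the flange's underside; z up. Starts standing on its foot.
- cup_mid (a point): Loose white ceramic cup without a handle, 64 mm across the rim, 60 mm across at 18 mm above its underside, narrowing below to a 44 mm foot; 58 mm high, about 180 g. This point is its centre, 29 mm above its underside; z up. Stands on the counter at the start.
- jar_mid (a point): Loose short bean jar: clear, just over half full of dark brown beans, with a black lid; a closed cylinder 60 mm in diameter and 80 mm high, about 200 g. This point is its centre, 40 mm above its underside; z up. Stands on the counter at the start.
- tall_jar_mid (a point): Tall bean jar of the same kind, 64 mm in diameter and 170 mm high, standing near the tray: not to be disturbed. This point is its centre, 85 mm above the counter.
- jug_mid (a point): Brass milk jug with a side handle, 90 mm in diameter and 100 mm high, standing near the tray: not to be disturbed. This point is on its axis, 50 mm above the counter.
- tamper_mid (a point): Coffee tamper, steel foot 58 mm in diameter and dark wooden grip, 90 mm high, standing near the tray: not to be disturbed. This point is on its axis, 45 mm above the counter.
Mind the look-alikes: they are no part of the job. Leave any red look-alike of the part that bears brewer_mid alone. What is shaped like the part that bears jar_mid but green or red is not meant.

How it is judged:
At the end, for the whole second after the job is handed in: Tumbler on the scale, centres within 15 mm; brewer on the tumbler, flange on rim, axes within 8 mm; cup in the saucer, within 12 mm of its centre; short jar on the tray, within 15 mm of midway between scale and saucer; all upright (0.1 rad), released and at rest (horizontal distance between tumbler_mid and scale below 0.015 m and z of tumbler_mid in the frame of scale between 0.0535 and 0.0615 m and horizontal distance between brewer_mid and tumbler_mid below 0.008 m and z of brewer_mid in the frame of tumbler_mid between 0.0795 and 0.0895 m and horizontal distance between cup_mid and saucer below 0.012 m and z of cup_mid in the frame of saucer between 0.03 and 0.038 m and horizontal distance between jar_mid and tray below 0.015 m and z of jar_mid in the frame of tray between 0.046 and 0.054 m and angle between each of tumbler_mid, brewer_mid, cup_mid, jar_mid's own z axis and vertical below 0.1 rad and linear speed of each of tumbler, brewer, cup, jar below 0.02 m/s and angular speed of each of tumbler, brewer, cup, jar below 0.2 rad/s); the robot touches nothing.
It fails at once if the tall bean jar is shifted more than 25 mm or tipped (distance of tall_jar_mid from where it was at the start of the episode above 0.025 m or angle between tall_jar_mid's own z axis and vertical above 0.3 rad).
It fails at once if the milk jug is shifted more than 25 mm or tipped (distance of jug_mid from where it was at the start of the episode above 0.025 m or angle between jug_mid's own z axis and vertical above 0.3 rad).
It fails at once if the tamper is shifted more than 25 mm or tipped (distance of tamper_mid from where it was at the start of the episode above 0.025 m or angle between tamper_mid's own z axis and vertical above 0.3 rad).
It fails at once if the tumbler, brewer, cup or short jar is dropped (falls free from more than about 25 mm) ((contact force between tumbler and anything else below 0.01 N and linear speed of tumbler above 0.7 m/s) or (contact force between brewer and anything else below 0.01 N and linear speed of brewer above 0.7 m/s) or (contact force between cup and anything else below 0.01 N and linear speed of cup above 0.7 m/s) or (contact force between jar and anything else below 0.01 N and linear speed of jar above 0.7 m/s)).
It also fails if it takes over 99 s, if anything falls off the work surface, if the arm or the gripper's body presses on something with over 40 N, if the wrist force passes 120 N, or if a joint passes its speed limit or range.

## Working session

There is one attempt and no reset: what is moved stays moved. The work goes in short steps, Python scripts to look and compute and a tool call to move; the robot and the scene stay as the last step left them, time stands still between calls to the robot, and variables do not carry over. Pictures are saved under pics/ and viewed, about 12 in all and at most 16, crops included, and the job is handed in when it is done.

Besides the shell and the picture viewer there is one more tool, called after "Request:" as name(argument=value, ...), one argument or row to a line, values as JSON. apply_moves: Moves the arm, as the interface text tells. Its arguments: {"type":"object","properties":{"moves":{"type":"array","items":{"type":"object","properties":{"angular":{"type":"array","items":{"type":"number"}},"dp":{"type":"array","items":{"type":"number"}},"jaw":{"type":"number"}}}},"force":{"type":"number"}},"required":["moves"]}

```bash
mkdir -p pics; cat > h.py <<'E'
import numpy as np, cv2
from rig import robot
def K(s):
    f=210/np.tan(np.radians(s["fov_y"])/2)
    return np.array([[f,0,s["cx"]],[0,f,s["cy"]],[0,0,1.]])
def snap(n,fn):
    s=robot.snapshot(n); cv2.imwrite('pics/'+fn,s["image"][:,:,::-1]); np.save('pics/'+fn+'.npy',s,allow_pickle=True); return s
def load(fn): return np.load('pics/'+fn+'.npy',allow_pickle=True).item()
def ray(s,px):
    p=cv2.undistortPoints(np.array(px,float).reshape(-1,1,2),K(s),np.array(s["distortion"],float)).reshape(-1,2)
    d=np.c_[p[:,0],-p[:,1],-np.ones(len(p))]
    M=np.array(s["world_to_cam"]);R=M[:3,:3];return -R.T@M[:3,3], d@R
def onz(s,px,z):
    o,d=ray(s,px); return o+d*((z-o[2])/d[:,2])[:,None]
def proj(s,P):
    M=np.array(s["world_to_cam"]);c=np.atleast_2d(P)@M[:3,:3].T+M[:3,3]
    q=c*[1,-1,-1]; return cv2.projectPoints(q,np.zeros(3),np.zeros(3),K(s),np.array(s["distortion"],float))[0].reshape(-1,2)
E
python3 - <<'E'
from h import *
for n in("scene","top","wrist"):
    s=snap(n,n+'0.png'); o,_=ray(s,[[280,210]]); print(n,s["fov_y"],s["cx"],s["cy"],s["distortion"],o)
print(robot.get_obs())
a=[cv2.imread(f'pics/{n}0.png') for n in("scene","top")]
E
```

```text
scene 57.042538528339634 275.7933466064519 208.19489890987825 [-0.11241911  0.          0.          0.          0.        ] [1.19064864 0.12839341 0.95318766]
top 47.78933293278378 278.70557577543457 206.7585289635723 [-0.09305387  0.          0.          0.          0.        ] [0.2018701  0.04580312 1.55145617]
wrist 62.92282949490874 284.2456136455833 202.157113721252 [-0.03740549  0.          0.          0.          0.        ] [ 0.16970229 -0.65768583  0.38372492]
{'clock': 0.15, 'joint_pos': array([-9.30939150e-01,  3.59220274e-01,  1.12851868e-02, -2.38419228e-04,
       -1.22407404e+00, -2.88085215e-01]), 'joint_vel': array([-0.00076064, -0.00186055,  0.00396537,  0.00124353,  0.00064483,
       -0.00158716]), 'joint_torque': array([-1.26814932e-03, -5.83274603e+01,  2.93291795e+01,  7.00120077e+00,
        8.76765407e-03, -1.37140855e-04]), 'ee_pos': array([ 0.23242281, -0.6333487 ,  0.22584907]), 'tcp_rot': array([ 3.14036614e+00, -1.29684268e-04, -2.78990177e+00]), 'ft_force': array([-0.47930916, -0.00572377,  0.18038721]), 'torque': array([-0.05015472, -0.01570601,  0.03286423]), 'width': 0.08761226768115579}
```

View pics/top0.png

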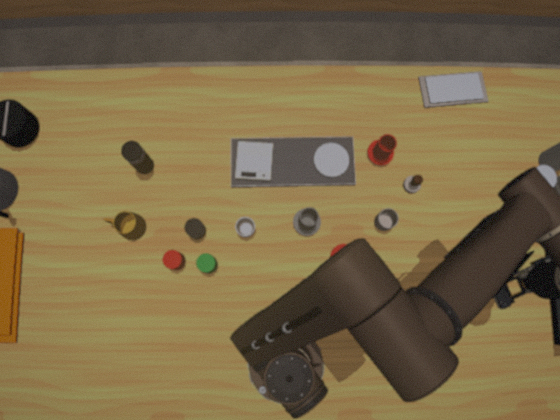

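View pics/scene0.png

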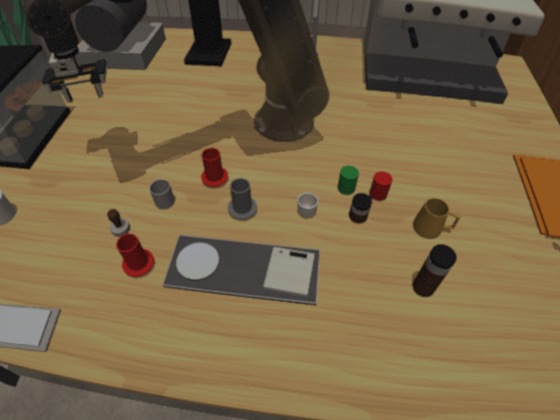

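The top view shows the scale at (254,160), saucer (331,160), short jar (195,229), cup (245,228), grey brewer (307,221), tumbler (386,220), tamper (413,184), and red look-alikes at (381,150) and (340,255). In the scene view the same parts are at scale (290,270), saucer (197,261), brewer (241,198), tumbler (162,194), cup (307,205) and jar (360,208).

```bash
python3 - <<'E'
from h import *
t=cv2.imread('pics/top0.png');s=cv2.imread('pics/scene0.png')
a=cv2.resize(t[130:246,180:430],None,fx=3.2,fy=3.2,interpolation=cv2.INTER_CUBIC)
a=cv2.convertScaleAbs(a,alpha=1.5); cv2.imwrite('pics/topc.png',a)
b=cv2.resize(s[140:310,110:410],None,fx=2.6,fy=2.6,interpolation=cv2.INTER_CUBIC)
cv2.imwrite('pics/scenec.png',cv2.convertScaleAbs(b,alpha=1.5))
T=load('top0.png');S=load('scene0.png')
# rough positions by top-centre pixel
for n,p,z in[("scale",(254,160),.03),("saucer",(331,160),.022),("jar",(195,228),.08),("cup",(245,228),.058),("brewer",(309,217),.118),("tumbler",(388,219),.075),("tall",(133,148),.17),("jug",(126,224),.1),("tamper",(417,181),.09),("redbrew",(388,144),.118)]:
    print(n,onz(T,[p],z)[0].round(3))
# grey/white mask of saucer
hsv=cv2.cvtColor(t,cv2.COLOR_BGR2HSV)
m=((hsv[...,1]<45)&(hsv[...,2]>110)).astype(np.uint8)
n,l,st,c=cv2.connectedComponentsWithStats(m)
for i in range(1,n):
    if st[i,4]>60: print(st[i],c[i].round(1))
E
```

```text
scale [0.663 0.093 0.03 ]
saucer [ 0.663 -0.165  0.022]
jar [0.428 0.278 0.08 ]
cup [0.43  0.123 0.058]
brewer [ 0.452 -0.077  0.118]
tumbler [ 0.45  -0.333  0.075]
tall [0.664 0.46  0.17 ]
jug [0.44  0.491 0.1  ]
tamper [ 0.57  -0.432  0.09 ]
redbrew [ 0.686 -0.338  0.118]
[ 419   72   69   35 1892] [452.7  88.8]
[ 235  141   39   40 1317] [254.  159.5]
[313 142  37  35 980] [331.1 159.2]
[537 165  20  22 247] [548.1 173.8]
[404 177  16  15  82] [409.5 184.8]
[379 213  13  15 147] [385.  220.5]
[236 217  19  20 233] [245.4 227.6]
```

View pics/topc.png

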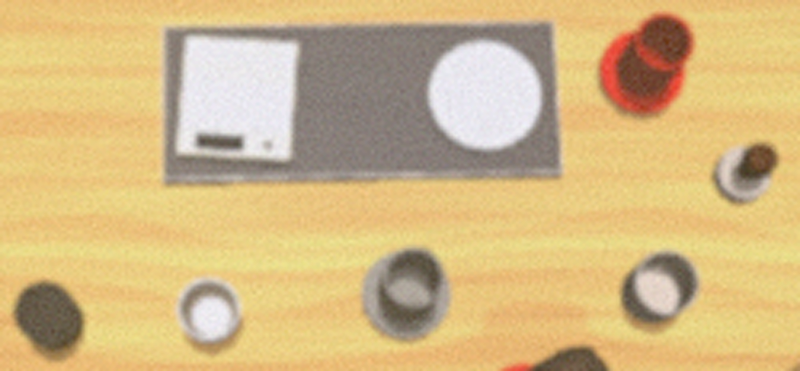

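View pics/scenec.png

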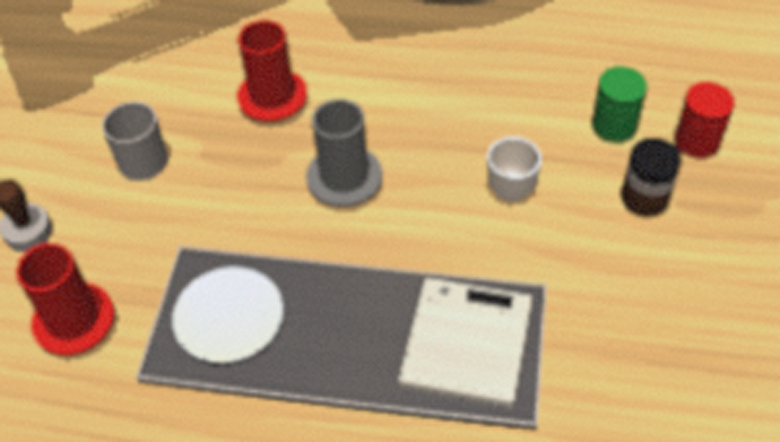

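```bash
python3 - <<'E'
from h import *
T=load('top0.png');S=load('scene0.png')
t=lambda p:(np.array(p,float)+.5)/3.2-.5+[180,130]
s=lambda p:(np.array(p,float)+.5)/2.6-.5+[110,140]
for n,a,b,z in[("saucer",(485,95),(228,314),.022),("scale",(238.5,98),(466,342),.03),("jar",(44,310),(655,160),.08),("cup",(210,309),(514,159),.058),("brewer",(411,281),(339,120),.118),("tumbler",(664,283),(133,124),.075)]:
    print(n,onz(T,[t(a)],z)[0].round(4),onz(S,[s(b)],z)[0].round(4))
print(onz(T,t([(405,297)]),.018).round(4),onz(S,s([(344,179)]),.018).round(4))
for c,q,f in((T,t([(166,30),(552,23),(560,176),(166,183)]),0),(S,s([(181,249),(544,287),(536,427),(140,380)]),0)):
    P=onz(c,q,.014);print(P.round(3).tolist(),P.mean(0).round(4))
E
```

```text
saucer [ 0.6649 -0.1663  0.022 ] [ 0.6662 -0.1649  0.022 ]
scale [0.6619 0.0928 0.03  ] [0.6706 0.0934 0.03  ]
jar [0.433  0.2834 0.08  ] [0.4386 0.2824 0.08  ]
cup [0.4354 0.1216 0.058 ] [0.4396 0.123  0.058 ]
brewer [ 0.4506 -0.0744  0.118 ] [ 0.4587 -0.0752  0.118 ]
tumbler [ 0.4525 -0.3309  0.075 ] [ 0.4582 -0.3277  0.075 ]
[[ 0.4514 -0.0762  0.018 ]] [[ 0.4633 -0.0758  0.018 ]]
[[0.743, 0.17, 0.014], [0.747, -0.243, 0.014], [0.578, -0.243, 0.014], [0.576, 0.169, 0.014]] [ 0.661  -0.0366  0.014 ]
[[0.585, -0.243, 0.014], [0.582, 0.171, 0.014], [0.75, 0.174, 0.014], [0.753, -0.239, 0.014]] [ 0.6674 -0.0346  0.014 ]
```

Request:
apply_moves(
  moves=[
    {"dp":[0.74,1,-0.1],"angular":[0,0,0.87],"jaw":1},
    {"dp":[0.74,1,-0.1],"angular":[0,0,0.87],"jaw":1},
    {"dp":[0.74,1,-0.1],"angular":[0,0,0.87],"jaw":1},
    {"dp":[0.74,1,-0.1],"angular":[0,0,0.87],"jaw":1},
    {"dp":[0.74,1,-0.1],"angular":[0,0,0.87],"jaw":1},
    {"dp":[0.74,1,-0.1],"angular":[0,0,0.87],"jaw":1},
    {"dp":[0.74,1,-0.1],"angular":[0,0,0.87],"jaw":1},
    {"dp":[0.74,1,-0.1],"angular":[0,0,0.87],"jaw":1},
    {"dp":[0.74,1,-0.1],"angular":[0,0,0.87],"jaw":1},
    {"dp":[0.74,1,-0.1],"angular":[0,0,0.87],"jaw":1},
  ],
  force=20,
)

```text
clock: 1.15
ee_pos: [0.4552, -0.3322, 0.1964]
tcp_rot: [3.142, 0.0, -1.57]
ft_force: [0.3, -0.5, -0.1]
width: 0.0878
```

Request:
apply_moves(
  moves=[
    {"dp":[0,0,0],"jaw":1},
    {"dp":[0,0,0],"jaw":1},
  ],
)

```text
schema error: expected keys angular, dp, jaw
```

```bash
python3 - <<'E'
from h import *
w=snap('wrist','w1.png');o=robot.get_obs();print(o['ee_pos'],o['tcp_rot'],o['joint_pos'],o['clock'])
print(ray(w,[[284,202]]))
E
```

```text
[ 0.45768853 -0.3292501   0.19588863] [-3.14094179e+00  7.95154096e-04 -1.56084549e+00] [-2.77174576e-01  1.99450112e-01 -2.81235227e-01 -1.06816764e-03
 -1.08971219e+00  2.87619250e-01] 1.2
(array([ 0.45544092, -0.40045668,  0.35437179]), array([[ 3.65238265e-04,  2.49819885e-01, -9.68292628e-01]]))
```

View pics/w1.png

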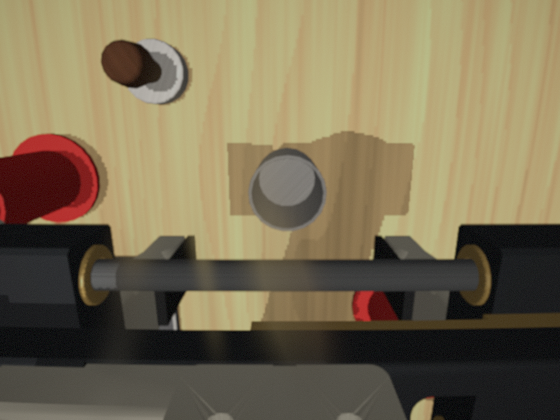

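Tumbler rim is centred about (287,190), nearly between the fingers (175–400); tamper (150,70) and red brewer at the left are clear.

```bash
cat >> h.py <<'E'
def rep(s,pts,z):
    print(onz(s,pts,z).round(4).tolist(), robot.get_obs()['ee_pos'].round(4))
E
python3 - <<'E'
from h import *
rep(load('w1.png'),[(287,190),(288,182)],.075);rep(load('w1.png'),[(288,182)],.003)
E
```

```text
[[0.453, -0.3387, 0.075], [0.4522, -0.3455, 0.075]] [ 0.4577 -0.3293  0.1959]
[[0.4514, -0.3313, 0.003]] [ 0.4577 -0.3293  0.1959]
```

Request:
apply_moves(
  moves=[
    {"dp":[0,-0.05,-0.8],"angular":[0,0,0],"jaw":1},
    {"dp":[0,0,-0.8],"angular":[0,0,0],"jaw":1},
    {"dp":[0,0,-0.8],"angular":[0,0,0],"jaw":1},
    {"dp":[0,0,-0.8],"angular":[0,0,0],"jaw":1},
    {"dp":[0,0,-0.8],"angular":[0,0,0],"jaw":1},
    {"dp":[0,0,-0.8],"angular":[0,0,0],"jaw":1},
    {"dp":[0,0,-0.8],"angular":[0,0,0],"jaw":1},
    {"dp":[0,0,0],"angular":[0,0,0],"jaw":1},
    {"dp":[0,0,0],"angular":[0,0,0],"jaw":0.6},
    {"dp":[0,0,0],"angular":[0,0,0],"jaw":0.6},
  ],
  force=20,
)

```text
clock: 2.2
ee_pos: [0.4554, -0.3355, 0.0298]
tcp_rot: [-3.14, -0.001, -1.575]
ft_force: [0.2, 0.0, 0.3]
width: 0.0769
```

Request:
apply_moves(
  moves=[
    {"dp":[0,0,0],"angular":[0,0,0],"jaw":0.6},
    {"dp":[0,0,0],"angular":[0,0,0],"jaw":0.6},
    {"dp":[0,0,0],"angular":[0,0,0],"jaw":0.6},
    {"dp":[0,0,0],"angular":[0,0,0],"jaw":0.6},
  ],
)

```text
clock: 2.6
ee_pos: [0.4549, -0.3354, 0.0298]
tcp_rot: [-3.14, -0.001, -1.575]
ft_force: [-1.6, 1.4, 7.1]
width: 0.0654
```

Request:
apply_moves(
  moves=[
    {"dp":[0,0,0.5],"angular":[0,0,0],"jaw":0.6},
    {"dp":[0,0,0.8],"angular":[0,0,0],"jaw":0.6},
    {"dp":[0,0,1],"angular":[0,0,0],"jaw":0.6},
    {"dp":[0,0,1],"angular":[0,0,0],"jaw":0.6},
    {"dp":[0.3,0.6,1],"angular":[0,0,0],"jaw":0.6},
    {"dp":[0.5,1,1],"angular":[0,0,0],"jaw":0.6},
    {"dp":[0.5,1,0.3],"angular":[0,0,0],"jaw":0.6},
    {"dp":[0.5,1,0],"angular":[0,0,0],"jaw":0.6},
    {"dp":[0.5,1,0],"angular":[0,0,0],"jaw":0.6},
    {"dp":[0.5,1,0],"angular":[0,0,0],"jaw":0.6},
  ],
)

```text
clock: 3.6
ee_pos: [0.5389, -0.1657, 0.197]
tcp_rot: [-3.141, 0.0, -1.575]
ft_force: [0.7, 0.9, -1.6]
width: 0.066
```

Request:
apply_moves(
  moves=[
    {"dp":[0.5,1,0],"angular":[0,0,0],"jaw":0.6},
    {"dp":[0.5,1,0],"angular":[0,0,0],"jaw":0.6},
    {"dp":[0.5,1,0],"angular":[0,0,0],"jaw":0.6},
    {"dp":[0.5,1,0],"angular":[0,0,0],"jaw":0.6},
    {"dp":[0.5,1,0],"angular":[0,0,0],"jaw":0.6},
    {"dp":[0.5,1,0],"angular":[0,0,0],"jaw":0.6},
    {"dp":[0.5,1,0],"angular":[0,0,0],"jaw":0.6},
    {"dp":[0.2,0.7,0],"angular":[0,0,0],"jaw":0.6},
    {"dp":[0,0,0],"angular":[0,0,0],"jaw":0.6},
    {"dp":[0,0,0],"angular":[0,0,0],"jaw":0.6},
  ],
)

```text
clock: 4.6
ee_pos: [0.6491, 0.0641, 0.1962]
tcp_rot: [3.141, -0.0, -1.574]
ft_force: [-0.4, -0.2, -1.3]
width: 0.0658
```

```bash
python3 - <<'E'
from h import *
w=snap('wrist','w2.png');s=snap('scene','s2.png');o=robot.get_obs();print(o['ee_pos'],o['tcp_rot'],o['width'],o['clock'])
E
```

```text
[0.64905606 0.06319051 0.19659965] [ 3.14126196e+00 -3.55684999e-05 -1.57554722e+00] 0.06569304694622234 4.7
```

View pics/w2.png

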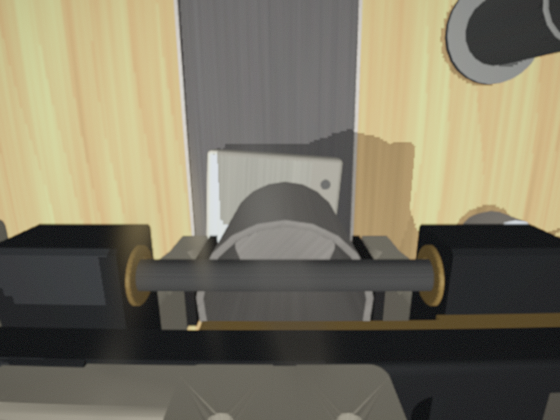

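```bash
python3 - <<'E'
from h import *
w=load('w2.png')
rep(w,[(286,221)],.242);rep(w,[(286,184)],.167)
rep(w,[(209,150),(342,159)],.03);rep(w,[(188,150),(355,150),(181,10),(358,10)],.014)
E
```

```text
[[0.6486, 0.0316, 0.242]] [0.6491 0.0632 0.1966]
[[0.6482, 0.0339, 0.167]] [0.6491 0.0632 0.1966]
[[0.7197, 0.0286, 0.03], [0.5943, 0.0378, 0.03]] [0.6491 0.0632 0.1966]
[[0.7441, 0.0301, 0.014], [0.579, 0.031, 0.014], [0.7419, -0.0966, 0.014], [0.5815, -0.0956, 0.014]] [0.6491 0.0632 0.1966]
```

Wrist view: scale's near-saucer edge at (209,150)–(342,159), tumbler held with rim top at (286,221). Scale middle is about (0.662, 0.093).

Request:
apply_moves(
  moves=[
    {"dp":[0.2,0.5,0],"angular":[0,0,0],"jaw":0.6},
    {"dp":[0.23,0.45,-0.4],"angular":[0,0,0],"jaw":0.6},
    {"dp":[0,0,-0.9],"angular":[0,0,0],"jaw":0.6},
    {"dp":[0,0,-1],"angular":[0,0,0],"jaw":0.6},
    {"dp":[0,0,-0.9],"angular":[0,0,0],"jaw":0.6},
    {"dp":[0,0,-0.6],"angular":[0,0,0],"jaw":0.6},
    {"dp":[0,0,-0.4],"angular":[0,0,0],"jaw":0.6},
    {"dp":[0,0,-0.2],"angular":[0,0,0],"jaw":0.6},
    {"dp":[0,0,0],"angular":[0,0,0],"jaw":0.6},
    {"dp":[0,0,0],"angular":[0,0,0],"jaw":0.6},
  ],
)

```text
clock: 5.7
ee_pos: [0.6631, 0.0926, 0.0654]
tcp_rot: [-3.14, 0.0, -1.575]
ft_force: [-0.3, -0.2, -0.7]
width: 0.0656
```

Request:
apply_moves(
  moves=[
    {"dp":[0,0,-0.06],"angular":[0,0,0],"jaw":0.6},
    {"dp":[0,0,-0.06],"angular":[0,0,0],"jaw":0.6},
    {"dp":[0,0,0],"angular":[0,0,0],"jaw":0.6},
  ],
)

```text
clock: 6.0
ee_pos: [0.6625, 0.0924, 0.0612]
tcp_rot: [-3.141, 0.0, -1.575]
ft_force: [-0.6, -0.0, -1.9]
width: 0.0655
```

Request:
apply_moves(
  moves=[
    {"dp":[0,0,-0.04],"angular":[0,0,0],"jaw":0.6},
    {"dp":[0,0,0],"angular":[0,0,0],"jaw":0.6},
  ],
)

```text
clock: 6.2
ee_pos: [0.6626, 0.0924, 0.0599]
tcp_rot: [-3.141, 0.0, -1.575]
ft_force: [-0.3, -0.3, -1.6]
width: 0.0656
```

Request:
apply_moves(
  moves=[
    {"dp":[0,0,-0.04],"angular":[0,0,0],"jaw":0.6},
    {"dp":[0,0,0],"angular":[0,0,0],"jaw":0.6},
  ],
)

```text
clock: 6.4
ee_pos: [0.6626, 0.0924, 0.0598]
tcp_rot: [-3.141, -0.0, -1.575]
ft_force: [-3.8, -0.1, 7.0]
width: 0.0657
```

Request:
apply_moves(
  moves=[
    {"dp":[0,0,0],"angular":[0,0,0],"jaw":1},
    {"dp":[0,0,0],"angular":[0,0,0],"jaw":1},
    {"dp":[0,0,0],"angular":[0,0,0],"jaw":1},
    {"dp":[0,0,0.3],"angular":[0,0,0],"jaw":1},
    {"dp":[0,0,0.7],"angular":[0,0,0],"jaw":1},
    {"dp":[0,0,1],"angular":[0,0,0],"jaw":1},
    {"dp":[0,0,1],"angular":[0,0,0],"jaw":1},
    {"dp":[0,0,1],"angular":[0,0,0],"jaw":1},
    {"dp":[-0.5,0.4,1],"angular":[0,0,0],"jaw":1},
    {"dp":[-0.9,0.7,0],"angular":[0,0,0],"jaw":1},
  ],
)

```text
clock: 7.4
ee_pos: [0.6233, 0.1253, 0.2138]
tcp_rot: [-3.134, 0.002, -1.576]
ft_force: [-0.1, 0.9, -0.6]
width: 0.0877
```

Request:
apply_moves(
  moves=[
    {"dp":[-0.9,0.8,0],"angular":[0,0,0],"jaw":1},
    {"dp":[-0.9,0.8,0],"angular":[0,0,0],"jaw":1},
    {"dp":[-0.9,0.8,0],"angular":[0,0,0],"jaw":1},
    {"dp":[-0.9,0.8,0],"angular":[0,0,0],"jaw":1},
    {"dp":[-0.9,0.8,0],"angular":[0,0,0],"jaw":1},
    {"dp":[-0.9,0.8,0],"angular":[0,0,0],"jaw":1},
    {"dp":[-0.75,0.5,0],"angular":[0,0,0],"jaw":1},
    {"dp":[0,0,0],"angular":[0,0,0],"jaw":1},
    {"dp":[0,0,0],"angular":[0,0,0],"jaw":1},
  ],
)

```text
clock: 8.3
ee_pos: [0.4357, 0.2849, 0.2094]
tcp_rot: [-3.141, 0.001, -1.573]
ft_force: [0.2, 0.2, 0.3]
width: 0.0874
```

```bash
python3 - <<'E'
from h import *
w=snap('wrist','w3.png');s=snap('scene','s3.png');t=snap('top','t3.png');o=robot.get_obs();print(o['ee_pos'],o['tcp_rot'],o['width'],o['clock'])
cv2.imwrite('pics/ws3.png',cv2.resize(np.hstack([cv2.imread('pics/w3.png'),cv2.imread('pics/s3.png')[120:330,100:380].repeat(2,0).repeat(2,1)]),None,fx=.714,fy=.714))
E
```

```text
[0.43650034 0.28399142 0.20875533] [-3.14140462e+00  4.07936122e-05 -1.57577130e+00] 0.0877189357312739 8.45
```

View pics/ws3.png

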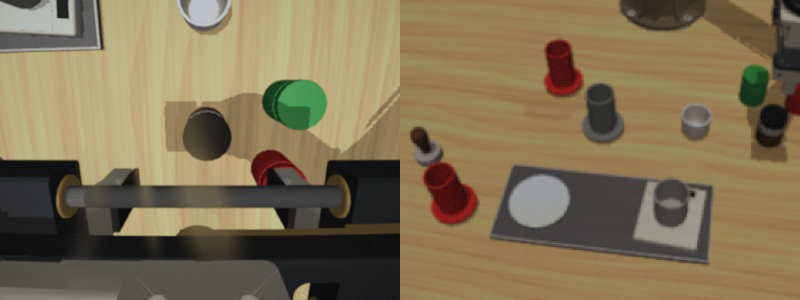

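```bash
python3 - <<'E'
from h import *
w=load('w3.png')
img=w['image'].astype(int);g=img.max(2)
sub=((g<85)).astype(np.uint8);sub[228:]=0
n,l,st,c=cv2.connectedComponentsWithStats(sub)
for i in range(1,n):
    if st[i,4]>300: print(st[i],c[i].round(1))
rep(w,[(291,190),(280,10)],.08)
rep(w,[(413,147)],.08)
t=load('top0.png')
h=cv2.cvtColor(t['image'],cv2.COLOR_RGB2HSV)
m=(((h[...,0]<8)|(h[...,0]>172))&(h[...,1]>150)&(h[...,2]>120)).astype(np.uint8)
n,l,st,c=cv2.connectedComponentsWithStats(m)
for i in range(1,n):
    if st[i,4]>60: print(st[i],c[i].round(1),onz(t,[c[i]],.08).round(3))
E
```

```text
[  0   0  58  12 449] [31.6  4.2]
[ 80   0  16  25 383] [87.2 12.2]
[ 89   0  29  54 591] [110.5  27.4]
[ 367  113   45   63 1006] [383.  138.3]
[ 257  150   67   74 3457] [291.3 186.9]
[354 211  49  17 469] [375.8 219.1]
[  0 221 110   7 347] [ 51.2 225.9]
[459 224 101   4 400] [509.5 225.5]
[[0.4302, 0.2803, 0.08], [0.4387, 0.1395, 0.08]] [0.4365 0.284  0.2088]
[[0.3283, 0.2438, 0.08]] [0.4365 0.284  0.2088]
[368 141  12  24 111] [372.  152.2] [[ 0.671 -0.293  0.08 ]]
[163 250  19  19 261] [171.8 259. ] [[0.332 0.349 0.08 ]]
```

The lid is centred near (291,190), between the fingers; the tumbler stands in the middle of the scale. Go down on the jar.

Request:
apply_moves(
  moves=[
    {"dp":[-0.13,-0.1,-0.5],"angular":[0,0,0],"jaw":1},
    {"dp":[0,0,-1],"angular":[0,0,0],"jaw":1},
    {"dp":[0,0,-1],"angular":[0,0,0],"jaw":1},
    {"dp":[0,0,-1],"angular":[0,0,0],"jaw":1},
    {"dp":[0,0,-1],"angular":[0,0,0],"jaw":1},
    {"dp":[0,0,-0.8],"angular":[0,0,0],"jaw":1},
    {"dp":[0,0,-0.5],"angular":[0,0,0],"jaw":1},
    {"dp":[0,0,0],"angular":[0,0,0],"jaw":1},
    {"dp":[0,0,0],"angular":[0,0,0],"jaw":0.5},
    {"dp":[0,0,0],"angular":[0,0,0],"jaw":0.5},
  ],
)

```text
clock: 9.45
ee_pos: [0.4329, 0.2817, 0.0355]
tcp_rot: [-3.141, 0.001, -1.575]
ft_force: [0.1, 0.2, -0.5]
width: 0.0769
```

Request:
apply_moves(
  moves=[
    {"dp":[0,0,0],"angular":[0,0,0],"jaw":0.5},
    {"dp":[0,0,0],"angular":[0,0,0],"jaw":0.5},
    {"dp":[0,0,0],"angular":[0,0,0],"jaw":0.5},
    {"dp":[0,0,0],"angular":[0,0,0],"jaw":0.5},
  ],
)

```text
clock: 9.85
ee_pos: [0.4323, 0.2817, 0.0353]
tcp_rot: [-3.141, 0.001, -1.575]
ft_force: [-1.9, -0.3, 6.1]
width: 0.0596
```

Request:
apply_moves(
  moves=[
    {"dp":[0,0,0.5],"angular":[0,0,0],"jaw":0.5},
    {"dp":[0,0,1],"angular":[0,0,0],"jaw":0.5},
    {"dp":[0,0,1],"angular":[0,0,0],"jaw":0.5},
    {"dp":[0,0,1],"angular":[0,0,0],"jaw":0.5},
    {"dp":[0,-0.5,1],"angular":[0,0,0],"jaw":0.5},
    {"dp":[0.5,-0.9,1],"angular":[0,0,0],"jaw":0.5},
    {"dp":[0.7,-1,0],"angular":[0,0,0],"jaw":0.5},
    {"dp":[0.7,-1,0],"angular":[0,0,0],"jaw":0.5},
    {"dp":[0.7,-1,0],"angular":[0,0,0],"jaw":0.5},
    {"dp":[0.7,-1,0],"angular":[0,0,0],"jaw":0.5},
  ],
)

```text
clock: 10.85
ee_pos: [0.5313, 0.1181, 0.1995]
tcp_rot: [3.141, 0.0, -1.575]
ft_force: [0.7, 0.6, -2.9]
width: 0.0595
```

Request:
apply_moves(
  moves=[
    {"dp":[0.8,-1,0],"angular":[0,0,0],"jaw":0.5},
    {"dp":[0.8,-1,0],"angular":[0,0,0],"jaw":0.5},
    {"dp":[0.8,-1,0],"angular":[0,0,0],"jaw":0.5},
    {"dp":[0.8,-1,0],"angular":[0,0,0],"jaw":0.5},
    {"dp":[0.7,-0.8,0],"angular":[0,0,0],"jaw":0.5},
    {"dp":[0.4,-0.4,0],"angular":[0,0,0],"jaw":0.5},
    {"dp":[0,0,0],"angular":[0,0,0],"jaw":0.5},
    {"dp":[0,0,0],"angular":[0,0,0],"jaw":0.5},
  ],
)

```text
clock: 11.65
ee_pos: [0.6596, -0.0366, 0.1988]
tcp_rot: [3.14, 0.0, -1.576]
ft_force: [0.5, -0.0, -1.8]
width: 0.0597
```

```bash
python3 - <<'E'
from h import *
w=snap('wrist','w4.png');o=robot.get_obs();print(o['ee_pos'],o['tcp_rot'],o['width'],o['clock'])
E
```

```text
[ 0.6594507  -0.03613331  0.19920959] [ 3.14074616e+00  2.25699191e-04 -1.57497488e+00] 0.05966202768294941 11.7
```

View pics/w4.png

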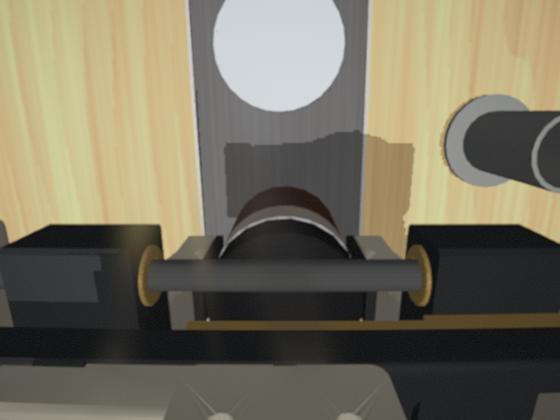

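```bash
python3 - <<'E'
from h import *
w=load('w4.png')
rep(w,[(279.5,111),(214,43),(345,43),(279.5,45)],.022)
rep(w,[(285,187)],.199-.0353);rep(w,[(285,220)],.199-.0353+.08)
rep(w,[(201,170),(361,170),(189,5),(371,5)],.014)
E
```

```text
[[0.6635, -0.1073, 0.022], [0.7224, -0.1679, 0.022], [0.6035, -0.1671, 0.022], [0.663, -0.1656, 0.022]] [ 0.6595 -0.0361  0.1992]
[[0.6591, -0.0639, 0.1637]] [ 0.6595 -0.0361  0.1992]
[[0.6594, -0.0692, 0.2437]] [ 0.6595 -0.0361  0.1992]
[[0.7434, -0.0503, 0.014], [0.5819, -0.0492, 0.014], [0.7451, -0.2022, 0.014], [0.5794, -0.2011, 0.014]] [ 0.6595 -0.0361  0.1992]
```

Saucer rim is at columns 214–345, near edge row 111, giving a middle of (0.663, −0.167); the jar is on target in y. Descend.

Request:
apply_moves(
  moves=[
    {"dp":[0.1,0,-0.5],"angular":[0,0,0],"jaw":0.5},
    {"dp":[0,0,-1],"angular":[0,0,0],"jaw":0.5},
    {"dp":[0,0,-1],"angular":[0,0,0],"jaw":0.5},
    {"dp":[0,0,-1],"angular":[0,0,0],"jaw":0.5},
    {"dp":[0,0,-0.8],"angular":[0,0,0],"jaw":0.5},
    {"dp":[0,0,-0.4],"angular":[0,0,0],"jaw":0.5},
    {"dp":[0,0,-0.25],"angular":[0,0,0],"jaw":0.5},
    {"dp":[0,0,0],"angular":[0,0,0],"jaw":0.5},
    {"dp":[0,0,0],"angular":[0,0,0],"jaw":0.5},
  ],
)

```text
clock: 12.6
ee_pos: [0.6638, -0.0364, 0.0521]
tcp_rot: [-3.14, 0.0, -1.575]
ft_force: [0.7, -0.3, -1.0]
width: 0.0595
```

Request:
apply_moves(
  moves=[
    {"dp":[0,0,-0.06],"angular":[0,0,0],"jaw":0.5},
    {"dp":[0,0,0],"angular":[0,0,0],"jaw":0.5},
  ],
)

```text
clock: 12.8
ee_pos: [0.6635, -0.0366, 0.0501]
tcp_rot: [-3.14, 0.0, -1.575]
ft_force: [-0.8, 0.3, -2.4]
width: 0.0596
```

Request:
apply_moves(
  moves=[
    {"dp":[0,0,-0.08],"angular":[0,0,0],"jaw":0.5},
    {"dp":[0,0,-0.04],"angular":[0,0,0],"jaw":0.5},
    {"dp":[0,0,0],"angular":[0,0,0],"jaw":0.5},
  ],
)

```text
clock: 13.1
ee_pos: [0.663, -0.0367, 0.0455]
tcp_rot: [3.141, 0.0, -1.575]
ft_force: [0.0, -0.5, -1.2]
width: 0.0595
```

Request:
apply_moves(
  moves=[
    {"dp":[0,0,-0.04],"angular":[0,0,0],"jaw":0.5},
    {"dp":[0,0,0],"angular":[0,0,0],"jaw":0.5},
  ],
)

```text
clock: 13.3
ee_pos: [0.6631, -0.0368, 0.0454]
tcp_rot: [-3.141, -0.0, -1.575]
ft_force: [-3.2, 0.8, 5.1]
width: 0.0596
```

Request:
apply_moves(
  moves=[
    {"dp":[0,0,0],"angular":[0,0,0],"jaw":1},
    {"dp":[0,0,0],"angular":[0,0,0],"jaw":1},
    {"dp":[0,0,0],"angular":[0,0,0],"jaw":1},
    {"dp":[0,0,0.3],"angular":[0,0,0],"jaw":1},
    {"dp":[0,0,0.7],"angular":[0,0,0],"jaw":1},
    {"dp":[0,0,1],"angular":[0,0,0],"jaw":1},
    {"dp":[0,0,1],"angular":[0,0,0],"jaw":1},
    {"dp":[0,0,1],"angular":[0,0,0],"jaw":1},
    {"dp":[-0.5,0.3,1],"angular":[0,0,0],"jaw":1},
    {"dp":[-0.9,0.6,0],"angular":[0,0,0],"jaw":1},
  ],
)

```text
clock: 14.3
ee_pos: [0.6241, -0.01, 0.1995]
tcp_rot: [-3.134, 0.0, -1.576]
ft_force: [0.6, 0.5, -0.7]
width: 0.0878
```

Request:
apply_moves(
  moves=[
    {"dp":[-0.9,0.65,0],"angular":[0,0,0],"jaw":1},
    {"dp":[-0.9,0.65,0],"angular":[0,0,0],"jaw":1},
    {"dp":[-0.9,0.65,0],"angular":[0,0,0],"jaw":1},
    {"dp":[-0.9,0.65,0],"angular":[0,0,0],"jaw":1},
    {"dp":[-0.9,0.65,0],"angular":[0,0,0],"jaw":1},
    {"dp":[-0.9,0.65,0],"angular":[0,0,0],"jaw":1},
    {"dp":[-0.75,0.5,0],"angular":[0,0,0],"jaw":1},
    {"dp":[0,0,0],"angular":[0,0,0],"jaw":1},
    {"dp":[0,0,0],"angular":[0,0,0],"jaw":1},
  ],
)

```text
clock: 15.2
ee_pos: [0.4366, 0.1229, 0.1955]
tcp_rot: [-3.14, 0.001, -1.573]
ft_force: [-0.4, -0.5, -0.2]
width: 0.0877
```

```bash
python3 - <<'E'
from h import *
w=snap('wrist','w5.png');s=snap('scene','s5.png');o=robot.get_obs();print(o['ee_pos'],o['tcp_rot'],o['width'],o['clock'])
cv2.imwrite('pics/ws5.png',cv2.resize(np.hstack([cv2.imread('pics/w5.png'),cv2.imread('pics/s5.png')[120:330,100:380].repeat(2,0).repeat(2,1)]),None,fx=.714,fy=.714))
E
```

```text
[0.43710848 0.12233376 0.19492599] [-3.14086216e+00  3.46434133e-04 -1.57502002e+00] 0.08705122378376581 15.3
```

View pics/ws5.png

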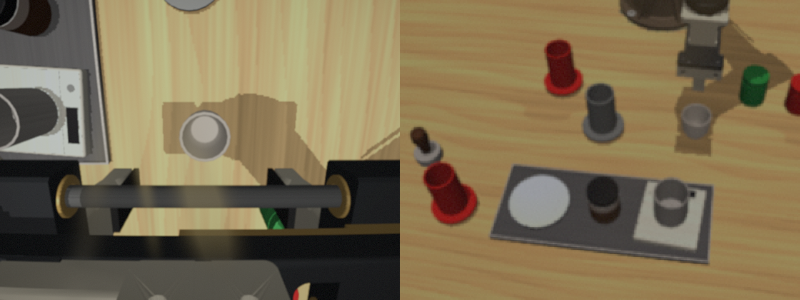

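```bash
python3 - <<'E'
from h import *
rep(load('w5.png'),[(287,190.5)],.058)
E
```

```text
[[0.4346, 0.1205, 0.058]] [0.4371 0.1223 0.1949]
```

The jar stands midway on the tray, and the cup rim is centred at full-size (287,190), between the fingers.

Request:
apply_moves(
  moves=[
    {"dp":[-0.05,-0.05,-0.5],"angular":[0,0,0],"jaw":1},
    {"dp":[0,0,-1],"angular":[0,0,0],"jaw":1},
    {"dp":[0,0,-1],"angular":[0,0,0],"jaw":1},
    {"dp":[0,0,-1],"angular":[0,0,0],"jaw":1},
    {"dp":[0,0,-1],"angular":[0,0,0],"jaw":1},
    {"dp":[0,0,-0.8],"angular":[0,0,0],"jaw":1},
    {"dp":[0,0,-0.45],"angular":[0,0,0],"jaw":1},
    {"dp":[0,0,0],"angular":[0,0,0],"jaw":1},
    {"dp":[0,0,0],"angular":[0,0,0],"jaw":0.55},
    {"dp":[0,0,0],"angular":[0,0,0],"jaw":0.55},
  ],
)

```text
clock: 16.3
ee_pos: [0.4359, 0.1211, 0.0227]
tcp_rot: [-3.141, 0.001, -1.575]
ft_force: [-0.1, 0.0, 0.1]
width: 0.077
```

Request:
apply_moves(
  moves=[
    {"dp":[0,0,0],"angular":[0,0,0],"jaw":0.55},
    {"dp":[0,0,0],"angular":[0,0,0],"jaw":0.55},
    {"dp":[0,0,0],"angular":[0,0,0],"jaw":0.55},
    {"dp":[0,0,0],"angular":[0,0,0],"jaw":0.55},
  ],
)

```text
clock: 16.7
ee_pos: [0.4354, 0.1211, 0.0227]
tcp_rot: [-3.141, 0.001, -1.575]
ft_force: [-2.8, -0.1, 6.4]
width: 0.0636
```

Request:
apply_moves(
  moves=[
    {"dp":[0,0,0.5],"angular":[0,0,0],"jaw":0.55},
    {"dp":[0,0,1],"angular":[0,0,0],"jaw":0.55},
    {"dp":[0,0,1],"angular":[0,0,0],"jaw":0.55},
    {"dp":[0,0,1],"angular":[0,0,0],"jaw":0.55},
    {"dp":[0,0,1],"angular":[0,0,0],"jaw":0.55},
    {"dp":[0.5,-0.6,1],"angular":[0,0,0],"jaw":0.55},
    {"dp":[0.75,-0.95,0],"angular":[0,0,0],"jaw":0.55},
    {"dp":[0.75,-0.95,0],"angular":[0,0,0],"jaw":0.55},
    {"dp":[0.75,-0.95,0],"angular":[0,0,0],"jaw":0.55},
    {"dp":[0.75,-0.95,0],"angular":[0,0,0],"jaw":0.55},
  ],
)

```text
clock: 17.7
ee_pos: [0.5405, -0.0123, 0.187]
tcp_rot: [-3.142, 0.0, -1.575]
ft_force: [-0.0, 0.8, -0.6]
width: 0.0637
```

Request:
apply_moves(
  moves=[
    {"dp":[0.75,-0.95,0],"angular":[0,0,0],"jaw":0.55},
    {"dp":[0.75,-0.95,0],"angular":[0,0,0],"jaw":0.55},
    {"dp":[0.75,-0.95,0],"angular":[0,0,0],"jaw":0.55},
    {"dp":[0.75,-0.95,0],"angular":[0,0,0],"jaw":0.55},
    {"dp":[0.75,-0.95,0],"angular":[0,0,0],"jaw":0.55},
    {"dp":[0.3,-0.4,0],"angular":[0,0,0],"jaw":0.55},
    {"dp":[0,0,0],"angular":[0,0,0],"jaw":0.55},
    {"dp":[0,0,0],"angular":[0,0,0],"jaw":0.55},
  ],
)

```text
clock: 18.5
ee_pos: [0.6609, -0.1655, 0.1862]
tcp_rot: [3.14, 0.0, -1.576]
ft_force: [-0.5, -0.6, -2.0]
width: 0.0635
```

```bash
python3 - <<'E'
from h import *
w=snap('wrist','w6.png');o=robot.get_obs();print(o['ee_pos'],o['tcp_rot'],o['width'],o['clock'])
E
```

```text
[ 0.660884   -0.16502898  0.18664665] [ 3.14076464e+00  3.84193105e-04 -1.57499952e+00] 0.06345087936470184 18.55
```

View pics/w6.png

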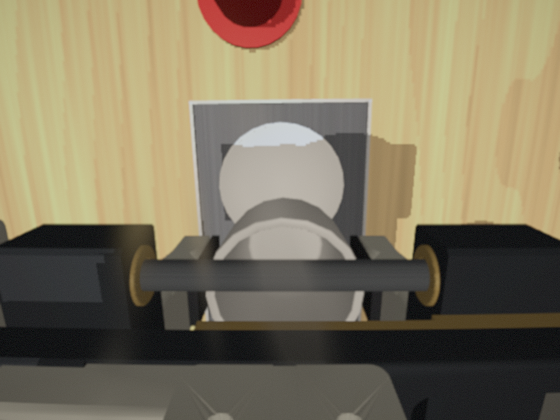

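```bash
python3 - <<'E'
from h import *
w=load('w6.png')
rep(w,[(282,123),(219,182),(344,182)],.022);rep(w,[(286,220)],.222)
E
```

```text
[[0.6626, -0.2254, 0.022], [0.7232, -0.1707, 0.022], [0.6037, -0.1699, 0.022]] [ 0.6609 -0.165   0.1866]
[[0.6604, -0.1953, 0.222]] [ 0.6609 -0.165   0.1866]
```

Saucer's far edge is at (282,123) and sides at columns 219/344, so its middle is (0.663,−0.166); the cup needs +3/−3 mm.

Request:
apply_moves(
  moves=[
    {"dp":[0.07,-0.1,-0.5],"angular":[0,0,0],"jaw":0.55},
    {"dp":[0,0,-1],"angular":[0,0,0],"jaw":0.55},
    {"dp":[0,0,-1],"angular":[0,0,0],"jaw":0.55},
    {"dp":[0,0,-1],"angular":[0,0,0],"jaw":0.55},
    {"dp":[0,0,-0.8],"angular":[0,0,0],"jaw":0.55},
    {"dp":[0,0,-0.4],"angular":[0,0,0],"jaw":0.55},
    {"dp":[0,0,-0.1],"angular":[0,0,0],"jaw":0.55},
    {"dp":[0,0,0],"angular":[0,0,0],"jaw":0.55},
    {"dp":[0,0,0],"angular":[0,0,0],"jaw":0.55},
  ],
)

```text
clock: 19.45
ee_pos: [0.6646, -0.1686, 0.0444]
tcp_rot: [-3.139, -0.0, -1.575]
ft_force: [-0.1, -0.8, -2.3]
width: 0.0635
```

Request:
apply_moves(
  moves=[
    {"dp":[0,0,-0.07],"angular":[0,0,0],"jaw":0.55},
    {"dp":[0,0,0],"angular":[0,0,0],"jaw":0.55},
  ],
)

```text
clock: 19.65
ee_pos: [0.664, -0.1686, 0.0416]
tcp_rot: [-3.14, 0.0, -1.575]
ft_force: [0.6, -0.2, -1.2]
width: 0.0632
```

Request:
apply_moves(
  moves=[
    {"dp":[0,0,-0.06],"angular":[0,0,0],"jaw":0.55},
    {"dp":[0,0,-0.03],"angular":[0,0,0],"jaw":0.55},
    {"dp":[0,0,0],"angular":[0,0,0],"jaw":0.55},
  ],
)

```text
clock: 19.95
ee_pos: [0.6635, -0.1687, 0.038]
tcp_rot: [3.141, 0.0, -1.575]
ft_force: [-0.3, -0.9, -1.1]
width: 0.0634
```

Request:
apply_moves(
  moves=[
    {"dp":[0,0,-0.04],"angular":[0,0,0],"jaw":0.55},
    {"dp":[0,0,0],"angular":[0,0,0],"jaw":0.55},
  ],
)

```text
clock: 20.15
ee_pos: [0.6637, -0.1688, 0.0378]
tcp_rot: [-3.141, -0.0, -1.575]
ft_force: [-3.0, 0.3, 5.1]
width: 0.0637
```

Request:
apply_moves(
  moves=[
    {"dp":[0,0,0],"angular":[0,0,0],"jaw":1},
    {"dp":[0,0,0],"angular":[0,0,0],"jaw":1},
    {"dp":[0,0,0],"angular":[0,0,0],"jaw":1},
    {"dp":[0,0,0.3],"angular":[0,0,0],"jaw":1},
    {"dp":[0,0,0.7],"angular":[0,0,0],"jaw":1},
    {"dp":[0,0,1],"angular":[0,0,0],"jaw":1},
    {"dp":[0,0,1],"angular":[0,0,0],"jaw":1},
    {"dp":[0,0,1],"angular":[0,0,0],"jaw":1},
    {"dp":[0,0,1],"angular":[0,0,0],"jaw":1},
    {"dp":[-0.6,0.3,1],"angular":[0,0,0],"jaw":1},
  ],
)

```text
clock: 21.15
ee_pos: [0.6465, -0.1602, 0.2183]
tcp_rot: [-3.141, -0.001, -1.576]
ft_force: [-0.1, -0.0, 0.5]
width: 0.0876
```

Request:
apply_moves(
  moves=[
    {"dp":[-0.9,0.4,0.5],"angular":[0,0,0],"jaw":1},
    {"dp":[-0.9,0.4,0],"angular":[0,0,0],"jaw":1},
    {"dp":[-0.9,0.4,0],"angular":[0,0,0],"jaw":1},
    {"dp":[-0.9,0.4,0],"angular":[0,0,0],"jaw":1},
    {"dp":[-0.9,0.4,0],"angular":[0,0,0],"jaw":1},
    {"dp":[-0.9,0.4,0],"angular":[0,0,0],"jaw":1},
    {"dp":[-0.9,0.4,0],"angular":[0,0,0],"jaw":1},
    {"dp":[0,0,0],"angular":[0,0,0],"jaw":1},
    {"dp":[0,0,0],"angular":[0,0,0],"jaw":1},
  ],
)

```text
clock: 22.05
ee_pos: [0.4567, -0.0754, 0.2332]
tcp_rot: [-3.139, 0.0, -1.574]
ft_force: [-0.2, 0.1, 0.9]
width: 0.0877
```

```bash
python3 - <<'E'
from h import *
w=snap('wrist','w7.png');s=snap('scene','s7.png');o=robot.get_obs();print(o['ee_pos'],o['tcp_rot'],o['width'],o['clock'])
cv2.imwrite('pics/ws7.png',cv2.resize(np.hstack([cv2.imread('pics/w7.png'),cv2.imread('pics/s7.png')[120:330,100:380].repeat(2,0).repeat(2,1)]),None,fx=.714,fy=.714))
E
```

```text
[ 0.45730084 -0.07566191  0.23249452] [-3.14057668e+00  7.76390836e-05 -1.57490336e+00] 0.08749577762049301 22.15
```

View pics/ws7.png

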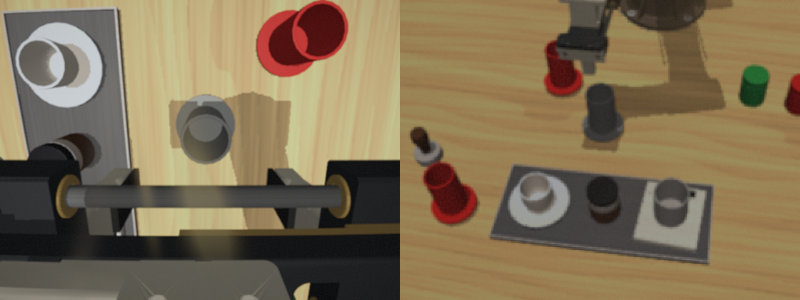

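```bash
python3 - <<'E'
from h import *
w=load('w7.png')
rep(w,[(290,193)],.118);rep(w,[(287,182)],.018)
E
```

```text
[[0.4525, -0.0807, 0.118]] [ 0.4573 -0.0757  0.2325]
[[0.4544, -0.0701, 0.018]] [ 0.4573 -0.0757  0.2325]
```

Cup stands in the saucer; brewer rim is centred at full-size (290,193), axis about (0.453,−0.0755). Descend.

Request:
apply_moves(
  moves=[
    {"dp":[-0.13,0,-0.5],"angular":[0,0,0],"jaw":1},
    {"dp":[0,0,-1],"angular":[0,0,0],"jaw":1},
    {"dp":[0,0,-1],"angular":[0,0,0],"jaw":1},
    {"dp":[0,0,-1],"angular":[0,0,0],"jaw":1},
    {"dp":[0,0,-1],"angular":[0,0,0],"jaw":1},
    {"dp":[0,0,-0.7],"angular":[0,0,0],"jaw":1},
    {"dp":[0,0,-0.35],"angular":[0,0,0],"jaw":1},
    {"dp":[0,0,0],"angular":[0,0,0],"jaw":1},
    {"dp":[0,0,0],"angular":[0,0,0],"jaw":0.5},
    {"dp":[0,0,0],"angular":[0,0,0],"jaw":0.5},
  ],
)

```text
clock: 23.15
ee_pos: [0.4538, -0.0755, 0.0665]
tcp_rot: [-3.14, 0.0, -1.575]
ft_force: [1.2, -0.2, -0.2]
width: 0.077
```

Request:
apply_moves(
  moves=[
    {"dp":[0,0,0],"angular":[0,0,0],"jaw":0.5},
    {"dp":[0,0,0],"angular":[0,0,0],"jaw":0.5},
    {"dp":[0,0,0],"angular":[0,0,0],"jaw":0.5},
    {"dp":[0,0,0],"angular":[0,0,0],"jaw":0.5},
  ],
)

```text
clock: 23.55
ee_pos: [0.4534, -0.0755, 0.0662]
tcp_rot: [-3.14, 0.0, -1.575]
ft_force: [0.8, 1.0, 5.6]
width: 0.0607
```

Request:
apply_moves(
  moves=[
    {"dp":[0,0,0.4],"angular":[0,0,0],"jaw":0.5},
    {"dp":[0,0,0.8],"angular":[0,0,0],"jaw":0.5},
    {"dp":[0,0,1],"angular":[0,0,0],"jaw":0.5},
    {"dp":[0,0,1],"angular":[0,0,0],"jaw":0.5},
    {"dp":[0,0,1],"angular":[0,0,0],"jaw":0.5},
    {"dp":[0.3,0.2,1],"angular":[0,0,0],"jaw":0.5},
    {"dp":[0.6,0.5,0],"angular":[0,0,0],"jaw":0.5},
    {"dp":[0.6,0.5,0],"angular":[0,0,0],"jaw":0.5},
    {"dp":[0.6,0.5,0],"angular":[0,0,0],"jaw":0.5},
    {"dp":[0.6,0.5,0],"angular":[0,0,0],"jaw":0.5},
  ],
)

```text
clock: 24.55
ee_pos: [0.5341, -0.0087, 0.2204]
tcp_rot: [3.14, 0.0, -1.575]
ft_force: [-0.0, 1.0, -0.9]
width: 0.0608
```

Request:
apply_moves(
  moves=[
    {"dp":[0.6,0.5,0],"angular":[0,0,0],"jaw":0.5},
    {"dp":[0.6,0.5,0],"angular":[0,0,0],"jaw":0.5},
    {"dp":[0.6,0.5,0],"angular":[0,0,0],"jaw":0.5},
    {"dp":[0.6,0.5,0],"angular":[0,0,0],"jaw":0.5},
    {"dp":[0.6,0.5,0],"angular":[0,0,0],"jaw":0.5},
    {"dp":[0.6,0.5,0],"angular":[0,0,0],"jaw":0.5},
    {"dp":[0.4,0.4,0],"angular":[0,0,0],"jaw":0.5},
    {"dp":[0,0,0],"angular":[0,0,0],"jaw":0.5},
    {"dp":[0,0,0],"angular":[0,0,0],"jaw":0.5},
  ],
)

```text
clock: 25.45
ee_pos: [0.6533, 0.0927, 0.2197]
tcp_rot: [3.139, -0.001, -1.575]
ft_force: [0.6, 0.8, -0.8]
width: 0.0607
```

```bash
python3 - <<'E'
from h import *
w=snap('wrist','w8.png');s=snap('scene','s8.png');snap('top','t8.png');o=robot.get_obs();print(o['ee_pos'],o['tcp_rot'],o['width'],o['clock'])
a=cv2.resize(cv2.imread('pics/s8.png')[130:300,240:340],None,fx=3.5,fy=3.5,interpolation=cv2.INTER_CUBIC)
b=cv2.resize(cv2.imread('pics/w8.png')[50:350,120:440],None,fx=1.25,fy=1.25)
H=np.zeros((595,750,3),np.uint8);H[:595,:350]=a[:595];H[:375,350:750]=b
cv2.imwrite('pics/ws8.png',H)
E
```

```text
[0.65323973 0.09203526 0.22110739] [ 3.14089917e+00 -1.49127218e-04 -1.57528316e+00] 0.06093735423485661 25.6
```

View pics/ws8.png

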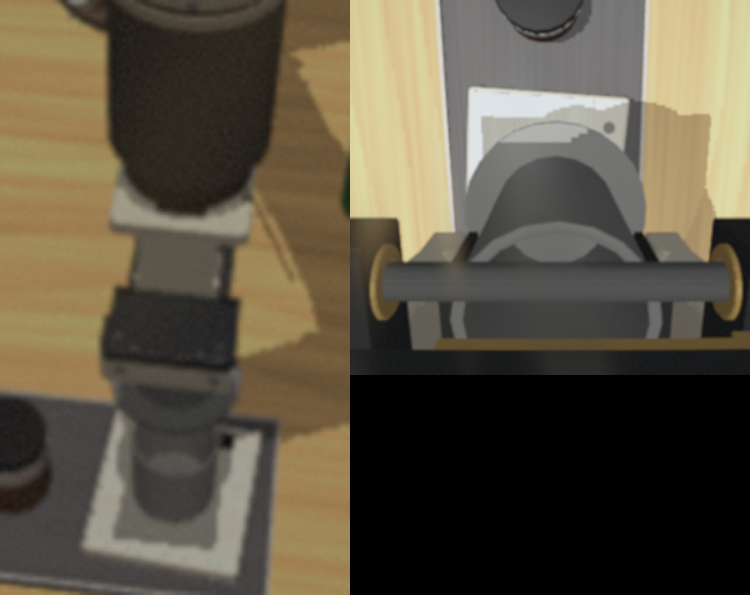

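```bash
python3 - <<'E'
from h import *
w=load('w8.png')
rep(w,[(284,227.6)],.273);rep(w,[(284,147.6)],.173)
s=load('s7.png');rep(s,[(289.8,253)],.105)
a=cv2.resize(cv2.imread('pics/s7.png')[225:305,230:330],None,fx=4,fy=4,interpolation=cv2.INTER_CUBIC)
b=cv2.resize(cv2.imread('pics/t3.png')[130:210,220:300],None,fx=4.5,fy=4.5,interpolation=cv2.INTER_CUBIC)
H=np.zeros((360,760,3),np.uint8);H[:320,:400]=a;H[:,400:]=b
cv2.imwrite('pics/tum.png',cv2.convertScaleAbs(H,alpha=1.5))
E
```

```text
[[0.6536, 0.06, 0.273]] [0.6532 0.092  0.2211]
[[0.6533, 0.044, 0.173]] [0.6532 0.092  0.2211]
[[0.6594, 0.0925, 0.105]] [0.6532 0.092  0.2211]
```

View pics/tum.png

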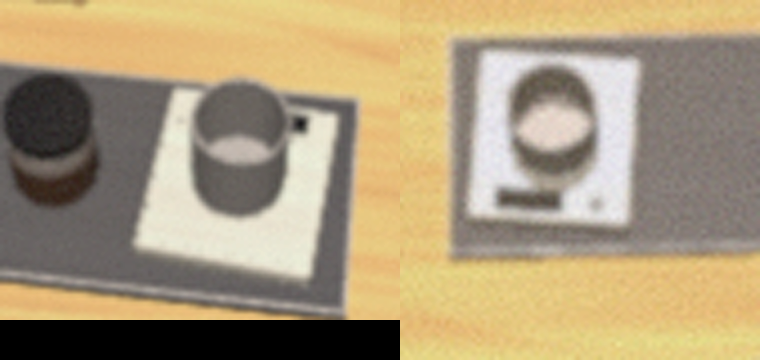

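```bash
python3 - <<'E'
from h import *
rep(load('s7.png'),[(290,254)],.105);rep(load('t3.png'),[(253.9,153.6)],.105)
E
```

```text
[[0.6623, 0.0934, 0.105]] [0.6532 0.092  0.2211]
[[0.6614, 0.0913, 0.105]] [0.6532 0.092  0.2211]
```

Brewer axis is at about (0.653,0.090) and tumbler at (0.6622,0.0935), so correct by +9/+3.5 mm and lower.

Request:
apply_moves(
  moves=[
    {"dp":[0.28,0.12,0],"angular":[0,0,0],"jaw":0.5},
    {"dp":[0,0,-0.4],"angular":[0,0,0],"jaw":0.5},
    {"dp":[0,0,-0.5],"angular":[0,0,0],"jaw":0.5},
    {"dp":[0,0,-0.4],"angular":[0,0,0],"jaw":0.5},
    {"dp":[0,0,-0.2],"angular":[0,0,0],"jaw":0.5},
    {"dp":[0,0,0],"angular":[0,0,0],"jaw":0.5},
    {"dp":[0,0,0],"angular":[0,0,0],"jaw":0.5},
  ],
)

```text
clock: 26.3
ee_pos: [0.6624, 0.0959, 0.1767]
tcp_rot: [-3.141, -0.0, -1.575]
ft_force: [-0.1, -0.1, -2.0]
width: 0.0612
```

```bash
python3 - <<'E'
from h import *
s=snap('scene','s9.png')
cv2.imwrite('pics/s9c.png',cv2.convertScaleAbs(cv2.resize(cv2.imread('pics/s9.png')[200:300,240:340],None,fx=5,fy=5,interpolation=cv2.INTER_CUBIC),alpha=1.6))
E
```

```text
(no output)
```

View pics/s9c.png

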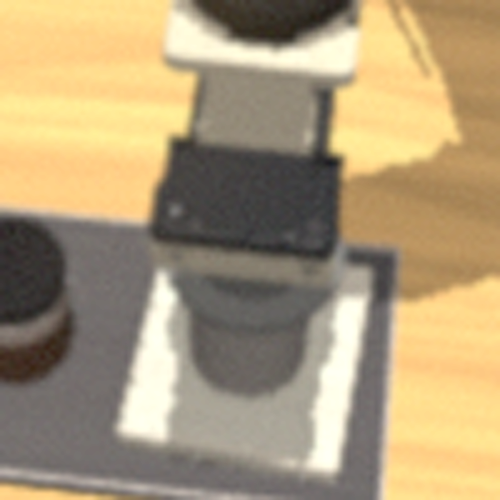

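Flange columns 170–335 sit over tumbler columns 190–310: aligned sideways. Lower slowly.

Request:
apply_moves(
  moves=[
    {"dp":[0,0,-0.15],"angular":[0,0,0],"jaw":0.5},
    {"dp":[0,0,-0.1],"angular":[0,0,0],"jaw":0.5},
    {"dp":[0,0,0],"angular":[0,0,0],"jaw":0.5},
  ],
)

```text
clock: 26.65
ee_pos: [0.6619, 0.0959, 0.1685]
tcp_rot: [3.141, -0.0, -1.575]
ft_force: [0.7, 0.2, -1.6]
width: 0.0607
```

Request:
apply_moves(
  moves=[
    {"dp":[0,0,-0.1],"angular":[0,0,0],"jaw":0.5},
    {"dp":[0,0,-0.07],"angular":[0,0,0],"jaw":0.5},
    {"dp":[0,0,0],"angular":[0,0,0],"jaw":0.5},
  ],
)

```text
clock: 26.95
ee_pos: [0.6619, 0.0959, 0.1634]
tcp_rot: [3.141, -0.0, -1.575]
ft_force: [0.1, -0.1, -1.2]
width: 0.0606
```

Request:
apply_moves(
  moves=[
    {"dp":[0,0,-0.08],"angular":[0,0,0],"jaw":0.5},
    {"dp":[0,0,-0.04],"angular":[0,0,0],"jaw":0.5},
    {"dp":[0,0,0],"angular":[0,0,0],"jaw":0.5},
  ],
)

```text
clock: 27.25
ee_pos: [0.662, 0.0959, 0.16]
tcp_rot: [3.141, -0.0, -1.575]
ft_force: [0.1, -0.0, -2.5]
width: 0.0608
```

Request:
apply_moves(
  moves=[
    {"dp":[0,0,-0.04],"angular":[0,0,0],"jaw":0.5},
    {"dp":[0,0,0],"angular":[0,0,0],"jaw":0.5},
  ],
)

```text
clock: 27.45
ee_pos: [0.6623, 0.096, 0.1594]
tcp_rot: [-3.141, -0.0, -1.575]
ft_force: [-0.1, 0.2, -0.9]
width: 0.0607
```

Request:
apply_moves(
  moves=[
    {"dp":[0,0,-0.03],"angular":[0,0,0],"jaw":0.5},
    {"dp":[0,0,0],"angular":[0,0,0],"jaw":0.5},
  ],
)

```text
clock: 27.65
ee_pos: [0.6624, 0.0959, 0.1593]
tcp_rot: [-3.141, 0.0, -1.575]
ft_force: [-0.6, 0.2, 4.4]
width: 0.0607
```

Contact at the expected height. Release, rise and withdraw to the robot's side.

Request:
apply_moves(
  moves=[
    {"dp":[0,0,0],"angular":[0,0,0],"jaw":1},
    {"dp":[0,0,0],"angular":[0,0,0],"jaw":1},
    {"dp":[0,0,0],"angular":[0,0,0],"jaw":1},
    {"dp":[0,0,0],"angular":[0,0,0],"jaw":1},
    {"dp":[0,0,0.3],"angular":[0,0,0],"jaw":1},
    {"dp":[0,0,0.6],"angular":[0,0,0],"jaw":1},
    {"dp":[0,0,0.9],"angular":[0,0,0],"jaw":1},
    {"dp":[0,0,1],"angular":[0,0,0],"jaw":1},
    {"dp":[-0.5,0,1],"angular":[0,0,0],"jaw":1},
    {"dp":[-0.9,0,0],"angular":[0,0,0],"jaw":1},
  ],
)

```text
clock: 28.65
ee_pos: [0.6227, 0.0962, 0.277]
tcp_rot: [-3.135, 0.001, -1.575]
ft_force: [-1.1, 0.2, -0.0]
width: 0.0874
```

Request:
apply_moves(
  moves=[
    {"dp":[-0.9,0,0],"angular":[0,0,0],"jaw":1},
    {"dp":[-0.9,0,0],"angular":[0,0,0],"jaw":1},
    {"dp":[-0.9,0,0],"angular":[0,0,0],"jaw":1},
    {"dp":[-0.9,0,0],"angular":[0,0,0],"jaw":1},
    {"dp":[-0.9,0,0],"angular":[0,0,0],"jaw":1},
    {"dp":[-0.9,0,0],"angular":[0,0,0],"jaw":1},
    {"dp":[0,0,0],"angular":[0,0,0],"jaw":1},
    {"dp":[0,0,0],"angular":[0,0,0],"jaw":1},
  ],
)

```text
clock: 29.45
ee_pos: [0.4582, 0.0961, 0.2734]
tcp_rot: [-3.14, 0.001, -1.574]
ft_force: [0.3, 0.4, 0.0]
width: 0.0875
```

```bash
python3 - <<'E'
from h import *
snap('scene','sA.png');snap('top','tA.png');o=robot.get_obs();print(o['ee_pos'],o['clock'])
a=cv2.resize(cv2.imread('pics/sA.png')[180:310,160:330],None,fx=2.6,fy=2.6,interpolation=cv2.INTER_CUBIC)
b=cv2.resize(cv2.imread('pics/tA.png')[120:210,220:370],None,fx=2.3,fy=2.3,interpolation=cv2.INTER_CUBIC)
H=np.zeros((340,790,3),np.uint8);H[:a.shape[0],:a.shape[1]]=a;H[:b.shape[0],445:445+b.shape[1]]=b
cv2.imwrite('pics/fin.png',cv2.convertScaleAbs(H,alpha=1.4))
E
```

```text
[0.45878975 0.09613731 0.27266256] 29.55
```

View pics/fin.png

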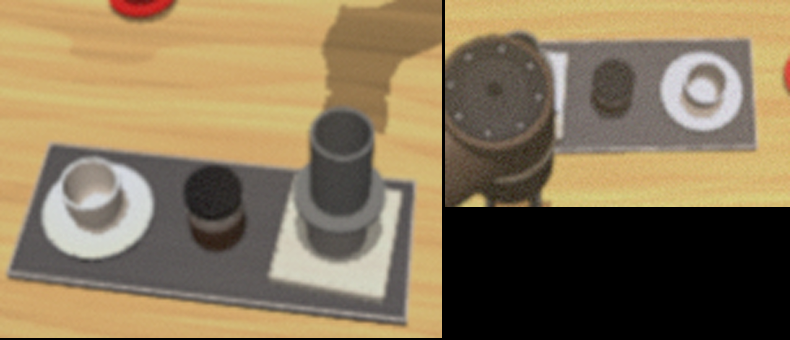

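```bash
python3 - <<'E'
from h import *
s=load('sA.png');t=load('tA.png')
f=lambda p:[(p[0]/2.6+160,p[1]/2.6+180)];g=lambda p:[((p[0]-445)/2.3+220,p[1]/2.3+120)]
for n,p,z in(("saucer",(98,210),.022),("cup",(92,185),.073),("jar",(213,191),.09),("brewtop",(342,136),.211),("flange",(339,192),.123)): print(n,onz(s,f(p),z).round(4))
for n,p,z in(("saucer",(702,91),.022),("cup",(705,84),.073),("jar",(613,82),.09)): print('top',n,onz(t,g(p),z).round(4))
E
```

```text
saucer [[ 0.6671 -0.1638  0.022 ]]
cup [[ 0.6673 -0.1616  0.073 ]]
jar [[ 0.6679 -0.0324  0.09  ]]
brewtop [[0.6686 0.0948 0.211 ]]
flange [[0.673 0.095 0.123]]
top saucer [[ 0.6641 -0.168   0.022 ]]
top cup [[ 0.659  -0.1656  0.073 ]]
top jar [[ 0.6579 -0.0341  0.09  ]]
```

All within tolerance and upright; nothing is touched by the gripper.

```bash
python3 -c "
from rig import robot
print(robot.close_job())"
```

```text
the job is handed in; nothing more can be done
None
```

I laid out the tray and handed the job in at about 29.6 s of robot time. The hand-in gives no verdict, so the result rests on my own checks.

- **Placing:** I placed the tumbler on the scale, the short jar midway, the cup in the saucer and the brewer on the tumbler. Each part was lowered until light contact was felt (about 4–7 N), then released. Every contact came at the expected height, within about 0.5 mm.
- **Final pictures:** Everything stands upright and clear of the gripper. The cup is within about 2–6 mm of the saucer's middle and the jar within about 5 mm of midway.
- **Brewer:** In the closing scene view it sits upright with its flange on the rim. I did not measure the brewer-to-tumbler offset after release. Estimates during placing put the two axes within about 2 mm.
- **Disagreements:** The cameras differed by about 5–10 mm in x on the same parts, so those figures carry that uncertainty. The last top view did not show the scale because the arm covered it.
- **Left alone:** No move went near the tall jar, jug or tamper, nor the look-alikes. I did not measure their positions again at the end.

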